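# Lay the drivers out in reverse order for reassembly

## Task

The four screwdrivers lie side by side in the white rack in the order in which they were used to take the camera apart. For putting it together again, lay them in the blue rack in the reverse order (the one from the leftmost slot of the white rack goes into the rightmost slot of the blue rack, and so on), one to a slot, each lying down between the bumps with its handle across both rails and pointing towards the robot, as they lie now. Leave the black lens barrel beside the racks where it stands.

Things in the scene. Friction and masses are not known exactly. Their poses are not given: they have to be found in the camera images.
- teal_driver (a point): Loose teal-handled precision screwdriver, 140 mm long, round handle 12 mm thick, lying level on the white rack at the start. Point: middle of its length, on its centre line. Its +y runs along it from steel tip to handle end (x, z turn as it rolls). Handle: y = -10 to +64 mm. It balances near y = +27 mm: grasp there, across the handle, in the free room midway between the two rails.
- red_driver (a point): Loose red-handled precision screwdriver, 135 mm long, round handle 12 mm thick, lying level on the white rack at the start. Point: middle of its length, on its centre line. Its +y runs along it from steel tip to handle end (x, z turn as it rolls). Handle: y = -10 to +64 mm. It balances near y = +27 mm: grasp there, across the handle, in the free room midway between the two rails.
- black_driver (a point): Loose all-black-handled precision screwdriver, 128 mm long, round handle 13 mm thick, lying level on the white rack at the start. Point: middle of its length, on its centre line. Its +y runs along it from steel tip to handle end (x, z turn as it rolls). Handle: y = -10 to +64 mm. It balances near y = +27 mm: grasp there, across the handle, in the free room midway between the two rails.
- orange_driver (a point): Loose orange-and-black-handled precision screwdriver, 150 mm long, round handle 17 mm thick, lying level on the white rack at the start. Point: middle of its length, on its centre line. Its +y runs along it from steel tip to handle end (x, z turn as it rolls). Handle: y = -10 to +64 mm. It balances near y = +27 mm: grasp there, across the handle, in the free room midway between the two rails.
- tag_teal: Teal tag, 20 x 34 x 5 mm, fixed on the white rack's ledge under the teal driver's shaft; it marks the slot where that driver lay at the start. Origin: centre of its underside; +x away from the robot, +y left along the rack. The tags stand 48 mm apart; the middle between the two rails is 48 mm towards -x. White rack: same shape as the blue one.
- tag_red: Red tag, 20 x 34 x 5 mm, fixed on the white rack's ledge under the red driver's shaft; it marks the slot where that driver lay at the start. Origin: centre of its underside; +x away from the robot, +y left along the rack. The tags stand 48 mm apart; the middle between the two rails is 48 mm towards -x. White rack: same shape as the blue one.
- tag_black: Black tag, 20 x 34 x 5 mm, fixed on the white rack's ledge under the black driver's shaft; it marks the slot where that driver lay at the start. Origin: centre of its underside; +x away from the robot, +y left along the rack. The tags stand 48 mm apart; the middle between the two rails is 48 mm towards -x. White rack: same shape as the blue one.
- tag_orange: Orange tag, 20 x 34 x 5 mm, fixed on the white rack's ledge under the orange driver's shaft; it marks the slot where that driver lay at the start. Origin: centre of its underside; +x away from the robot, +y left along the rack. The tags stand 48 mm apart; the middle between the two rails is 48 mm towards -x. White rack: same shape as the blue one.
- blue_rack: Empty blue rack, fixed. Origin: worktop, midway between its 2 rails; +x away from the robot, +y left, within 0.28 rad. Rails along y at x = -27, 27 mm: 12 thick, 26 high, with bumps (radius 13, tops 39) at y = -96, -48, 0, 48, 96. Slots at y = 72 (leftmost), 24, -24, -72: flat floors 22 wide, z = 26. A driver's middle goes to x = 27, z = 26 + half its thickness. End bars and far ledge: 12 high.
- lens: Black round lens barrel with a small tab, 41 x 46 x 23 mm, standing loose on the worktop to the right of the racks; a bystander. Origin: centre of its underside.

How it is judged:
At the end, for the whole second after the job is handed in: Drivers in the blue rack in the reverse of the white rack's order, one to a slot: within 12 mm of the slot's middle, 27 to 40 mm high, within 0.3 rad of the slot, handle to the robot, its middle 12 to 42 mm beyond the rack's middle; lens barrel moved under 20 mm (x of teal_driver in the frame of blue_rack between 0.012 and 0.042 m and z of teal_driver in the frame of blue_rack between 0.027 and 0.04 m and angle between the y axis of each of teal_driver, red_driver, black_driver, orange_driver and the x axis of blue_rack, either way round below 0.3 rad and y of blue_rack in the frame of teal_driver above 0 m and x of red_driver in the frame of blue_rack between 0.012 and 0.042 m and z of red_driver in the frame of blue_rack between 0.027 and 0.04 m and y of blue_rack in the frame of red_driver above 0 m and x of black_driver in the frame of blue_rack between 0.012 and 0.042 m and z of black_driver in the frame of blue_rack between 0.027 and 0.04 m and y of blue_rack in the frame of black_driver above 0 m and x of orange_driver in the frame of blue_rack between 0.012 and 0.042 m and z of orange_driver in the frame of blue_rack between 0.027 and 0.04 m and y of blue_rack in the frame of orange_driver above 0 m and ((y of tag_red in the frame of tag_teal below 0 m and y of tag_black in the frame of tag_red below 0 m and y of tag_orange in the frame of tag_black below 0 m and y of teal_driver in the frame of blue_rack between -0.084 and -0.06 m and y of red_driver in the frame of blue_rack between -0.036 and -0.012 m and y of black_driver in the frame of blue_rack between 0.012 and 0.036 m and y of orange_driver in the frame of blue_rack between 0.06 and 0.084 m) or (y of tag_red in the frame of tag_teal below 0 m and y of tag_orange in the frame of tag_red below 0 m and y of tag_black in the frame of tag_orange below 0 m and y of teal_driver in the frame of blue_rack between -0.084 and -0.06 m and y of red_driver in the frame of blue_rack between -0.036 and -0.012 m and y of orange_driver in the frame of blue_rack between 0.012 and 0.036 m and y of black_driver in the frame of blue_rack between 0.06 and 0.084 m) or (y of tag_black in the frame of tag_teal below 0 m and y of tag_red in the frame of tag_black below 0 m and y of tag_orange in the frame of tag_red below 0 m and y of teal_driver in the frame of blue_rack between -0.084 and -0.06 m and y of black_driver in the frame of blue_rack between -0.036 and -0.012 m and y of red_driver in the frame of blue_rack between 0.012 and 0.036 m and y of orange_driver in the frame of blue_rack between 0.06 and 0.084 m) or (y of tag_black in the frame of tag_teal below 0 m and y of tag_orange in the frame of tag_black below 0 m and y of tag_red in the frame of tag_orange below 0 m and y of teal_driver in the frame of blue_rack between -0.084 and -0.06 m and y of black_driver in the frame of blue_rack between -0.036 and -0.012 m and y of orange_driver in the frame of blue_rack between 0.012 and 0.036 m and y of red_driver in the frame of blue_rack between 0.06 and 0.084 m) or (y of tag_orange in the frame of tag_teal below 0 m and y of tag_red in the frame of tag_orange below 0 m and y of tag_black in the frame of tag_red below 0 m and y of teal_driver in the frame of blue_rack between -0.084 and -0.06 m and y of orange_driver in the frame of blue_rack between -0.036 and -0.012 m and y of red_driver in the frame of blue_rack between 0.012 and 0.036 m and y of black_driver in the frame of blue_rack between 0.06 and 0.084 m) or (y of tag_orange in the frame of tag_teal below 0 m and y of tag_black in the frame of tag_orange below 0 m and y of tag_red in the frame of tag_black below 0 m and y of teal_driver in the frame of blue_rack between -0.084 and -0.06 m and y of orange_driver in the frame of blue_rack between -0.036 and -0.012 m and y of black_driver in the frame of blue_rack between 0.012 and 0.036 m and y of red_driver in the frame of blue_rack between 0.06 and 0.084 m) or (y of tag_teal in the frame of tag_red below 0 m and y of tag_black in the frame of tag_teal below 0 m and y of tag_orange in the frame of tag_black below 0 m and y of red_driver in the frame of blue_rack between -0.084 and -0.06 m and y of teal_driver in the frame of blue_rack between -0.036 and -0.012 m and y of black_driver in the frame of blue_rack between 0.012 and 0.036 m and y of orange_driver in the frame of blue_rack between 0.06 and 0.084 m) or (y of tag_teal in the frame of tag_red below 0 m and y of tag_orange in the frame of tag_teal below 0 m and y of tag_black in the frame of tag_orange below 0 m and y of red_driver in the frame of blue_rack between -0.084 and -0.06 m and y of teal_driver in the frame of blue_rack between -0.036 and -0.012 m and y of orange_driver in the frame of blue_rack between 0.012 and 0.036 m and y of black_driver in the frame of blue_rack between 0.06 and 0.084 m) or (y of tag_black in the frame of tag_red below 0 m and y of tag_teal in the frame of tag_black below 0 m and y of tag_orange in the frame of tag_teal below 0 m and y of red_driver in the frame of blue_rack between -0.084 and -0.06 m and y of black_driver in the frame of blue_rack between -0.036 and -0.012 m and y of teal_driver in the frame of blue_rack between 0.012 and 0.036 m and y of orange_driver in the frame of blue_rack between 0.06 and 0.084 m) or (y of tag_black in the frame of tag_red below 0 m and y of tag_orange in the frame of tag_black below 0 m and y of tag_teal in the frame of tag_orange below 0 m and y of red_driver in the frame of blue_rack between -0.084 and -0.06 m and y of black_driver in the frame of blue_rack between -0.036 and -0.012 m and y of orange_driver in the frame of blue_rack between 0.012 and 0.036 m and y of teal_driver in the frame of blue_rack between 0.06 and 0.084 m) or (y of tag_orange in the frame of tag_red below 0 m and y of tag_teal in the frame of tag_orange below 0 m and y of tag_black in the frame of tag_teal below 0 m and y of red_driver in the frame of blue_rack between -0.084 and -0.06 m and y of orange_driver in the frame of blue_rack between -0.036 and -0.012 m and y of teal_driver in the frame of blue_rack between 0.012 and 0.036 m and y of black_driver in the frame of blue_rack between 0.06 and 0.084 m) or (y of tag_orange in the frame of tag_red below 0 m and y of tag_black in the frame of tag_orange below 0 m and y of tag_teal in the frame of tag_black below 0 m and y of red_driver in the frame of blue_rack between -0.084 and -0.06 m and y of orange_driver in the frame of blue_rack between -0.036 and -0.012 m and y of black_driver in the frame of blue_rack between 0.012 and 0.036 m and y of teal_driver in the frame of blue_rack between 0.06 and 0.084 m) or (y of tag_teal in the frame of tag_black below 0 m and y of tag_red in the frame of tag_teal below 0 m and y of tag_orange in the frame of tag_red below 0 m and y of black_driver in the frame of blue_rack between -0.084 and -0.06 m and y of teal_driver in the frame of blue_rack between -0.036 and -0.012 m and y of red_driver in the frame of blue_rack between 0.012 and 0.036 m and y of orange_driver in the frame of blue_rack between 0.06 and 0.084 m) or (y of tag_teal in the frame of tag_black below 0 m and y of tag_orange in the frame of tag_teal below 0 m and y of tag_red in the frame of tag_orange below 0 m and y of black_driver in the frame of blue_rack between -0.084 and -0.06 m and y of teal_driver in the frame of blue_rack between -0.036 and -0.012 m and y of orange_driver in the frame of blue_rack between 0.012 and 0.036 m and y of red_driver in the frame of blue_rack between 0.06 and 0.084 m) or (y of tag_red in the frame of tag_black below 0 m and y of tag_teal in the frame of tag_red below 0 m and y of tag_orange in the frame of tag_teal below 0 m and y of black_driver in the frame of blue_rack between -0.084 and -0.06 m and y of red_driver in the frame of blue_rack between -0.036 and -0.012 m and y of teal_driver in the frame of blue_rack between 0.012 and 0.036 m and y of orange_driver in the frame of blue_rack between 0.06 and 0.084 m) or (y of tag_red in the frame of tag_black below 0 m and y of tag_orange in the frame of tag_red below 0 m and y of tag_teal in the frame of tag_orange below 0 m and y of black_driver in the frame of blue_rack between -0.084 and -0.06 m and y of red_driver in the frame of blue_rack between -0.036 and -0.012 m and y of orange_driver in the frame of blue_rack between 0.012 and 0.036 m and y of teal_driver in the frame of blue_rack between 0.06 and 0.084 m) or (y of tag_orange in the frame of tag_black below 0 m and y of tag_teal in the frame of tag_orange below 0 m and y of tag_red in the frame of tag_teal below 0 m and y of black_driver in the frame of blue_rack between -0.084 and -0.06 m and y of orange_driver in the frame of blue_rack between -0.036 and -0.012 m and y of teal_driver in the frame of blue_rack between 0.012 and 0.036 m and y of red_driver in the frame of blue_rack between 0.06 and 0.084 m) or (y of tag_orange in the frame of tag_black below 0 m and y of tag_red in the frame of tag_orange below 0 m and y of tag_teal in the frame of tag_red below 0 m and y of black_driver in the frame of blue_rack between -0.084 and -0.06 m and y of orange_driver in the frame of blue_rack between -0.036 and -0.012 m and y of red_driver in the frame of blue_rack between 0.012 and 0.036 m and y of teal_driver in the frame of blue_rack between 0.06 and 0.084 m) or (y of tag_teal in the frame of tag_orange below 0 m and y of tag_red in the frame of tag_teal below 0 m and y of tag_black in the frame of tag_red below 0 m and y of orange_driver in the frame of blue_rack between -0.084 and -0.06 m and y of teal_driver in the frame of blue_rack between -0.036 and -0.012 m and y of red_driver in the frame of blue_rack between 0.012 and 0.036 m and y of black_driver in the frame of blue_rack between 0.06 and 0.084 m) or (y of tag_teal in the frame of tag_orange below 0 m and y of tag_black in the frame of tag_teal below 0 m and y of tag_red in the frame of tag_black below 0 m and y of orange_driver in the frame of blue_rack between -0.084 and -0.06 m and y of teal_driver in the frame of blue_rack between -0.036 and -0.012 m and y of black_driver in the frame of blue_rack between 0.012 and 0.036 m and y of red_driver in the frame of blue_rack between 0.06 and 0.084 m) or (y of tag_red in the frame of tag_orange below 0 m and y of tag_teal in the frame of tag_red below 0 m and y of tag_black in the frame of tag_teal below 0 m and y of orange_driver in the frame of blue_rack between -0.084 and -0.06 m and y of red_driver in the frame of blue_rack between -0.036 and -0.012 m and y of teal_driver in the frame of blue_rack between 0.012 and 0.036 m and y of black_driver in the frame of blue_rack between 0.06 and 0.084 m) or (y of tag_red in the frame of tag_orange below 0 m and y of tag_black in the frame of tag_red below 0 m and y of tag_teal in the frame of tag_black below 0 m and y of orange_driver in the frame of blue_rack between -0.084 and -0.06 m and y of red_driver in the frame of blue_rack between -0.036 and -0.012 m and y of black_driver in the frame of blue_rack between 0.012 and 0.036 m and y of teal_driver in the frame of blue_rack between 0.06 and 0.084 m) or (y of tag_black in the frame of tag_orange below 0 m and y of tag_teal in the frame of tag_black below 0 m and y of tag_red in the frame of tag_teal below 0 m and y of orange_driver in the frame of blue_rack between -0.084 and -0.06 m and y of black_driver in the frame of blue_rack between -0.036 and -0.012 m and y of teal_driver in the frame of blue_rack between 0.012 and 0.036 m and y of red_driver in the frame of blue_rack between 0.06 and 0.084 m) or (y of tag_black in the frame of tag_orange below 0 m and y of tag_red in the frame of tag_black below 0 m and y of tag_teal in the frame of tag_red below 0 m and y of orange_driver in the frame of blue_rack between -0.084 and -0.06 m and y of black_driver in the frame of blue_rack between -0.036 and -0.012 m and y of red_driver in the frame of blue_rack between 0.012 and 0.036 m and y of teal_driver in the frame of blue_rack between 0.06 and 0.084 m))); the robot touches nothing.
It fails at once if the lens barrel is pushed more than 20 mm (distance of lens from where it was at the start of the episode above 0.02 m).
It also fails if it takes over 96 s, if anything falls off the work surface, if the arm or the gripper's body presses on something with over 40 N, if the wrist force passes 120 N, or if a joint passes its speed limit or range.

## Robot

A 7-joint arm with a two-finger parallel gripper is mounted at the origin on a cart in front of the work surface, level with it; the furniture and walls round the work are solid. World frame = base frame: x ahead of the robot, y to its left, z up, the work surface at z = 0. Lengths are in m, angles in rad, forces in N, time in s.
With the tool pointing down it reaches from about 0.425 to 0.825 m from the base axis. Payload 3.6 kg.
Tool frame: the origin (TCP) lies where the fingers leave the gripper's body, on its centre line; the fingertips stand 73 mm ahead of it and the grasp point (between the pads) lies 54 mm ahead of it; z points along the fingers, y is the line along which they close (so a half turn about z gives the same grasp; the last joint's range is limited). The gripper opens to 85 mm and grips with 20 to 120 N. Pads are 22 mm wide; open, the fingers measure 114 mm over their backs; the gripper's body (76 mm by 85 mm) begins 54 mm behind the grasp point. The pads swing forward as they close: fully open they stand 13 mm farther back than shut.
Start: joints at [1.135, 0.615, -0.013, 1.423, 0.008, 1.103, -0.04], TCP at [0.259, -0.596, 0.304] pointing down, gripper open.
Joint ranges: [-3.12, 3.12], [-0.3, 2.06], [-1.34, 1.32], [0.26, 2.42], [-1.36, 4.5], [0.01, 1.98], [-2.84, 2.84]. Speed limits (rad/s): [2.79, 2.79, 3.14, 3.14, 3.14, 3.14, 3.14].

## Interface

Orientations are given as a unit quaternion [x, y, z, w].
In Python, from station import arm, snapshot, camera_info, ticket gives the robot as it stands. Calls block until the motion is done:
- arm.movep(position, orientation): joint-space move of the TCP to a pose.
- arm.line_to(position, velocity=0.15, ori=None): straight line of the TCP; ori=None keeps the orientation; velocity is the mean speed in m/s.
- arm.move_j(angles): joint-space move.
- arm.move_gripper(opening, effort=None): opening from 0.0 (shut) to 1.0 (fully open); effort is the grip in N (None keeps the last); returns when the fingers have stopped.
- arm.pause(seconds).
- arm.ik(position, orientation): joint angles nearest the present ones, or None.
- snapshot(name): name is "side" or "top" or "wrist"; returns the picture (400x640x3 uint8, blue, green, red); there is no depth.
- camera_info(name): a dict with "fx", "fy", "cx", "cy" (pixels), "R" (3x3) and "t" (3): a world point X has camera coordinates R X + t; the wrist camera has in their place "T_tool_cam" (4x4, takes a point from camera to tool coordinates, whose origin is the TCP and whose axes are the flange's). Camera axes: x right, y down, z forward; pixel columns grow to the right and rows downward; lengths in m; the calibration is good to about 2 mm. A picture is of the moment at which its call begins: read the wrist's pose just before it. camera_info takes no time and is no camera call.
A pose or a line that the arm cannot do raises arm.MotionError and nothing moves.
- ticket.finish_job(): hands the job in; it is judged then, once.
Readings, each from a call of its own:
- arm.read_time(): time.
- arm.read_joint_positions(): joint angles.
- arm.read_dq(): joint speeds.
- arm.read_effort(): joint torques, N m.
- arm.read_tool_pos(): TCP position.
- arm.read_eef_rot(): TCP orientation.
- arm.read_ft_force(): force on the tool from outside, world axes, zero at the start.
- arm.read_wrist_torque(): the same for the moment, N m.
- arm.read_opening(): opening from 0.0 (shut) to 1.0 (fully open).
- arm.read_finger_force(): force on a finger pad.
Only numpy, scipy, OpenCV 4.12 (cv2) and the standard library are available. Lean on these libraries where they do the work, as an engineer would, in place of code of your own. Each camera call takes 0.05 s, during which the arm holds its last target. There are 200 camera calls.

## Working session

There is one attempt and no reset: what is moved stays moved. The work goes in short steps, each a Python script; the robot and the scene stay as the last script left them, time stands still between calls to the robot, and variables do not carry over. Pictures are saved under pics/ and viewed, at most 14 in all, crops included, and the job is handed in when it is done.

```bash
mkdir -p pics; python3 - <<'E'
from station import arm, snapshot, camera_info
import cv2
for n in ("top","side"):
    cv2.imwrite(f"pics/{n}0.png",snapshot(n)); c=camera_info(n); print(n,c)
print(camera_info("wrist"),arm.read_time(),arm.read_eef_rot(),arm.read_tool_pos())
E
```

```text
top {'fx': 452.49316136927894, 'fy': 452.49316136927894, 'cx': 317.0087985143139, 'cy': 197.31334683913465, 'R': array([[ 0.01310539, -0.99981716,  0.01392431],
       [-0.99187734, -0.01476082, -0.12633864],
       [ 0.12652107, -0.0121555 , -0.99188944]]), 't': array([-0.09292016,  0.53202109,  1.13900267])}
side {'fx': 476.34807285298444, 'fy': 476.34807285298444, 'cx': 321.6012172943538, 'cy': 194.12376041654804, 'R': array([[-0.8667129 , -0.49879182,  0.00393414],
       [-0.2754848 ,  0.47208426, -0.83740347],
       [ 0.41583276, -0.72687218, -0.54657108]]), 't': array([0.40781692, 0.22976004, 0.92020898])}
{'fx': 359.5126541988844, 'fy': 359.5126541988844, 'cx': 323.34377366753114, 'cy': 202.5845804777082, 'T_tool_cam': array([[-7.25014281e-04, -9.47963330e-01, -3.18378704e-01,
         8.26901368e-02],
       [ 9.99999737e-01, -6.75990853e-04, -2.64463511e-04,
        -3.14786213e-04],
       [ 3.54806184e-05, -3.18378812e-01,  9.47963570e-01,
        -7.04227120e-02],
       [ 0.00000000e+00,  0.00000000e+00,  0.00000000e+00,
         1.00000000e+00]])} 0.1 [ 9.79072674e-01  2.03507401e-01 -2.52877426e-04 -1.17134352e-03] [ 0.25877529 -0.59567879  0.30283354]
```

View pics/top0.png

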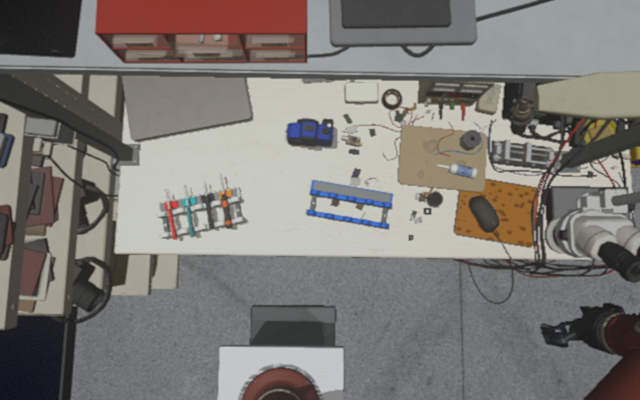

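The top view shows, from left to right, red, teal, black and orange drivers in the white rack (about x 165–240, y 190–235). The blue rack is at about (350,203) and the lens at about (434,199). I'll enlarge both racks.

```bash
python3 - <<'E'
import cv2,numpy as np
i=cv2.imread("pics/top0.png")
a=cv2.resize(i[175:245,150:250],None,fx=8,fy=8,interpolation=cv2.INTER_CUBIC)[:560,:800]
b=cv2.resize(i[170:240,300:400],None,fx=8,fy=8,interpolation=cv2.INTER_CUBIC)
cv2.imwrite("pics/a.png",a);cv2.imwrite("pics/b.png",b)
E
```

```text
(no output)
```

View pics/a.png

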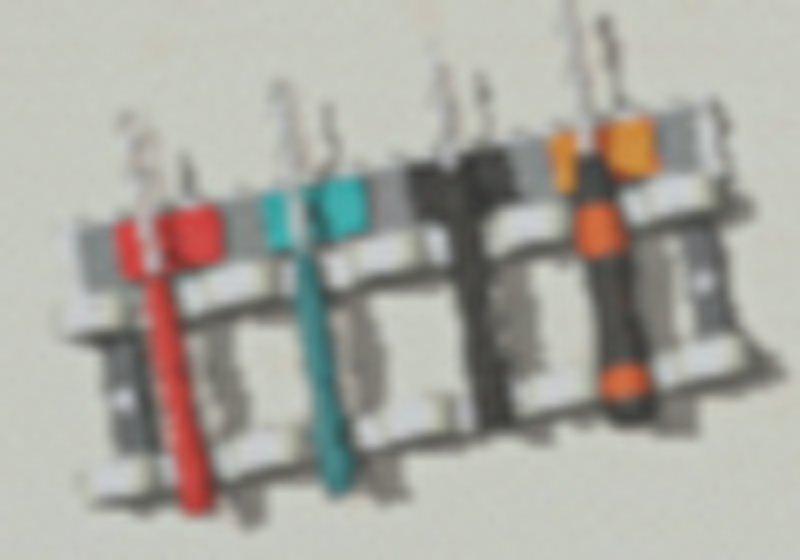

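View pics/b.png

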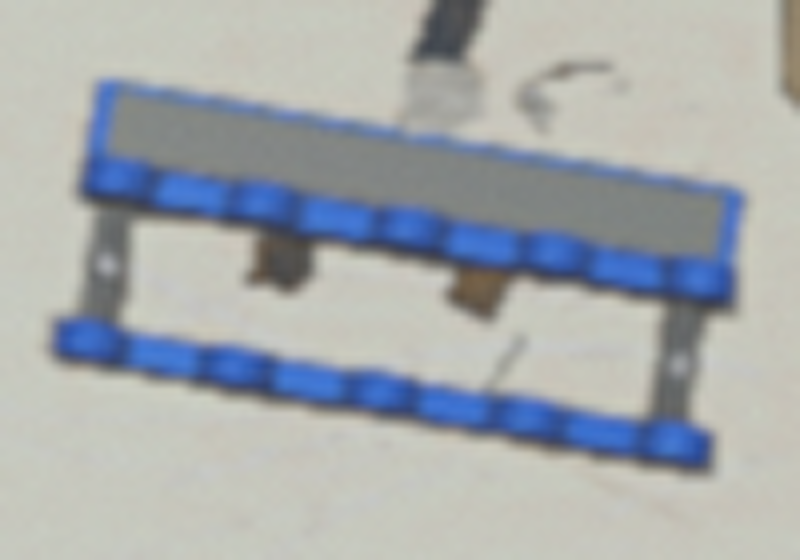

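```bash
cat > h.py <<'E'
import numpy as np, cv2
from scipy.spatial.transform import Rotation as Ro
from station import arm, snapshot, camera_info, ticket
def pose_wrist():
    T=np.eye(4); T[:3,:3]=Ro.from_quat(arm.read_eef_rot()).as_matrix(); T[:3,3]=arm.read_tool_pos()
    c=camera_info("wrist"); W=np.linalg.inv(T@c["T_tool_cam"])
    return dict(c,R=W[:3,:3],t=W[:3,3])
def px2w(c,uv,z):
    R,t=np.array(c["R"]),np.array(c["t"]); o=-R.T@t
    d=R.T@np.array([(uv[0]-c["cx"])/c["fx"],(uv[1]-c["cy"])/c["fy"],1.])
    return o+d*(z-o[2])/d[2]
def w2px(c,X):
    p=np.array(c["R"])@X+c["t"]; return np.array([c["fx"]*p[0]/p[2]+c["cx"],c["fy"]*p[1]/p[2]+c["cy"]])
def down(a):  # tool x at world angle a
    return (Ro.from_euler('z',a)*Ro.from_quat([1,0,0,0])).as_quat()
E
python3 - <<'E'
from h import *
c=camera_info("top")
for n,s,z in [("red",(170,243),.017),("orange",(605,158),.017)]:
    print(n,px2w(c,(150+s[0]/8,175+s[1]/8),z))
for s,z in [((120,175),.039),((700,270),.039),((92,335),.039),((678,438),.039),((107,263),.012),((678,365),.012)]:
    print("blue",px2w(c,(300+s[0]/8,170+s[1]/8),z))
print("lens",px2w(c,(434,199),.023))
q0=arm.read_joint_positions()
for p,a in [((.5,.2,.2),0),((.5,.2,.2),.2),((.5,-.1,.2),-.2),((.5,-.1,.2),3.0)]:
    j=arm.ik(p,down(a)); print(p,a,None if j is None else np.round(j,2))
E
```

```text
red [0.50857413 0.29507548 0.017     ]
orange [0.53870209 0.15441363 0.017     ]
blue [ 0.54678399 -0.08002973  0.039     ]
blue [ 0.51862745 -0.26777055  0.039     ]
blue [ 0.4947196  -0.07173845  0.039     ]
blue [ 0.46423698 -0.26033256  0.039     ]
blue [ 0.52119021 -0.07634831  0.012     ]
blue [ 0.49014436 -0.2648781   0.012     ]
lens [ 0.53482968 -0.39298136  0.023     ]
(0.5, 0.2, 0.2) 0 [-0.35  0.57 -0.1   1.87  0.09  0.7  -2.08]
(0.5, 0.2, 0.2) 0.2 [-0.31  0.58 -0.16  1.87  0.14  0.71 -1.92]
(0.5, -0.1, 0.2) -0.2 [ 0.11  0.54  0.07  1.95 -0.06  0.66 -1.56]
(0.5, -0.1, 0.2) 3.0 [ 0.58  0.62 -0.65  1.93  0.53  0.77  1.06]
```

Checks hold: the outer tags are 144 mm apart, the outer blue bumps about 190 mm. The yaws come out near +0.21 (white) and −0.155 (blue). Next, closer looks from the wrist camera.

```bash
python3 - <<'E'
from h import *
import pickle
D={}
for n,p,a in [("blue",(.525,-.17,.25),-.155),("white",(.51,.22,.25),.21)]:
    arm.movep(p,down(a)); arm.pause(.2); c=pose_wrist(); i=snapshot("wrist"); D[n]=c
    cv2.imwrite(f"pics/w_{n}.png",i); print(n,arm.read_time(),arm.read_tool_pos())
    if n=="blue": arm.move_gripper(.4,40); print(arm.read_opening())
pickle.dump(D,open("cams.pkl","wb"))
E
```

```text
blue 2.1833 [ 0.52486726 -0.17079495  0.25002721]
0.4003119768373433
white 4.4333 [0.51046125 0.21885299 0.25001058]
```

View pics/w_blue.png

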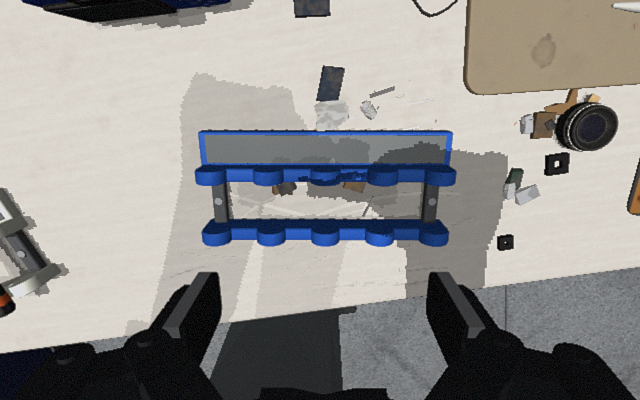

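View pics/w_white.png

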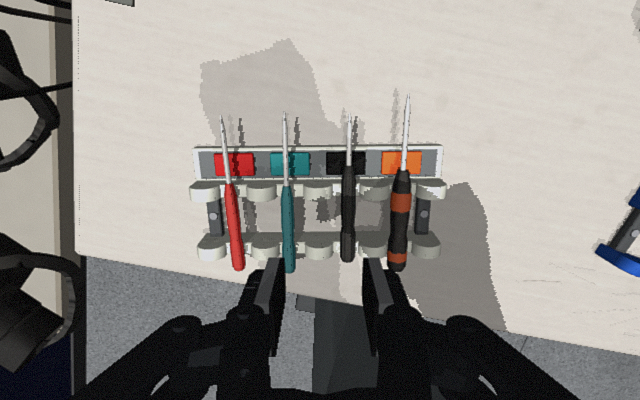

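In the blue view the end-bar screws are at (218,201) and (432,201), with outer near bumps at u = 217 and 433. In the white view the tags are at (235,164) red and (402,163) orange. The handles run red (239,268)–(230,187), teal (290,270)–(287,187), black (348,260)–(349,168) and orange (398,268)–(403,172).

```bash
python3 - <<'E'
from h import *
import pickle
D=pickle.load(open("cams.pkl","rb")); b,w=D["blue"],D["white"]
L,R=px2w(b,(218,201),.012),px2w(b,(432,201),.012); d=L-R
print("blue",(L+R)/2,np.arctan2(-d[0],d[1]),np.linalg.norm(d))
# predicted pixels of bump crowns for check
yaw=np.arctan2(-d[0],d[1]); B=Ro.from_euler('z',yaw).as_matrix(); o=(L+R)/2; o[2]=0
for x in (-.027,.027): print([np.round(w2px(b,o+B@[x,y,.039])).tolist() for y in (.096,0,-.096)])
tr,to=px2w(w,(235,164),.017),px2w(w,(402,163),.017); d=tr-to; yw=np.arctan2(-d[0],d[1])
X=np.array([np.cos(yw),np.sin(yw),0]); print("white yaw",yw,np.linalg.norm(d))
for i,(n,e,s,z) in enumerate([("red",(239,268),(230,187),.032),("teal",(290,270),(287,187),.032),("black",(348,260),(349,168),.0325),("orange",(398,268),(403,172),.0345)]):
    E,S=px2w(w,e,z),px2w(w,s,z); v=S-E
    m=(E+S)/2; t=tr-d*i/3-.048*X
    r=(m-t)@X, (m-t)@np.array([-X[1],X[0],0])
    print(n,"len",np.linalg.norm(v),"ang",np.arctan2(v[1],v[0]),"mid",m,"slotmid",t[:2],"rel",np.round(r,4))
E
```

```text
blue [ 0.50526241 -0.16879026  0.012     ] -0.1576670964354296 0.19340567229086092
[[213.0, 241.0], [325.0, 241.0], [437.0, 241.0]]
[[207.0, 180.0], [325.0, 180.0], [444.0, 180.0]]
white yaw 0.21250415712707743 0.1434631479493476
red len 0.0759254053446842 ang 0.2307955320083105 mid [0.45708196 0.28631971 0.032     ] slotmid [0.46339896 0.28629373] rel [-0.0062  0.0014]
teal len 0.07794149096556163 ang 0.20916338522015665 mid [0.46565718 0.24038198 0.032     ] slotmid [0.47348482 0.23954838] rel [-0.0075  0.0025]
black len 0.0839418547941987 ang 0.2186500498517055 mid [0.48928859 0.19248775 0.0325    ] slotmid [0.48357069 0.19280302] rel [ 0.0055 -0.0015]
orange len 0.08801484192054615 ang 0.226307719862084 mid [0.49358016 0.14807343 0.0345    ] slotmid [0.49365655 0.14605767] rel [0.0004 0.002 ]
```

```bash
python3 - <<'E'
import cv2,numpy as np
a=cv2.imread("pics/w_white.png")[85:280,185:445]; b=cv2.imread("pics/w_blue.png")[120:250,190:460]
cv2.imwrite("pics/zw.png",cv2.resize(a,None,fx=3,fy=3,interpolation=cv2.INTER_CUBIC))
cv2.imwrite("pics/zb.png",cv2.resize(b,(800,385),interpolation=cv2.INTER_CUBIC))
E
```

```text
(no output)
```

View pics/zw.png

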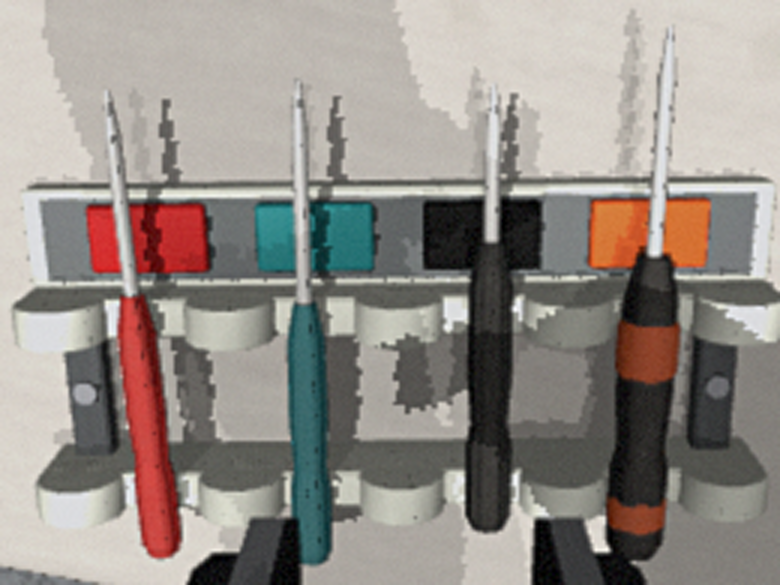

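View pics/zb.png

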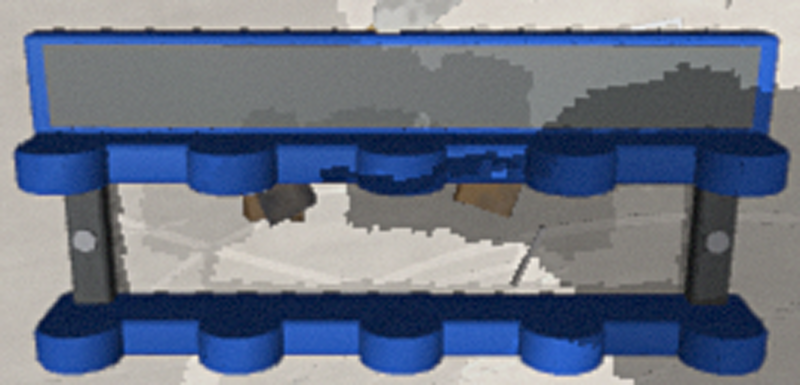

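The zoomed crops show tips and handle ends clearly. The lit bump crowns in the blue rack agree with my prediction to about 1.5 mm. I'll refine the drivers from the tip–end pairs.

```bash
python3 - <<'E'
from h import *
import pickle
w=pickle.load(open("cams.pkl","rb"))["white"]
tr=px2w(w,(235,164),.017); d=tr-px2w(w,(402,163),.017); yw=.2125
X=np.array([np.cos(yw),np.sin(yw),0]);Y=np.array([-X[1],X[0],0])
for i,(n,t,e,z,l) in enumerate([("red",(109,90),(162,557),.032,.135),("teal",(298,80),(316,562),.032,.140),("black",(493,83),(488,530),.0325,.128),("orange",(670,28),(633,560),.0345,.150)]):
    T,E=[px2w(w,(185+p[0]/3,85+p[1]/3),z) for p in (t,e)]; v=T-E
    m=(E+T)/2; g=m-.027*v/np.linalg.norm(v); s=tr-d*i/3-.048*X
    print(n,round(np.linalg.norm(v)-l,4),"ang",round(np.arctan2(v[1],v[0]),3),"g",g.round(4),"rel",round((g-s)@X,4),round((g-s)@Y,4))
E
```

```text
red 0.0022 ang 0.233 g [0.4579 0.2869 0.032 ] rel -0.0052 0.0017
teal 0.0014 ang 0.21 g [0.468  0.2407 0.032 ] rel -0.0051 0.0023
black 0.0017 ang 0.218 g [0.4836 0.1915 0.0325] rel -0.0003 -0.0013
orange 0.0024 ang 0.209 g [0.4949 0.1492 0.0345] rel 0.0019 0.0028
```

```bash
cat >> h.py <<'E'
B0=np.array([.5053,-.1688]); BY=-.158
DRV={"red":((.4594,.2876),.233,.032,-.072),"teal":((.4703,.2412),.21,.032,-.024),"black":((.4836,.1915),.218,.0325,.024),"orange":((.4949,.1492),.209,.0345,.072)}
W=.36; H=.06
def pick(n):
    (x,y),a,z,_=DRV[n]; q=down(a)
    arm.move_gripper(W,40); arm.movep((x,y,.19),q); arm.line_to((x,y,z+H),.12)
    arm.move_gripper(0,40); o,f=arm.read_opening(),arm.read_finger_force()
    arm.line_to((x,y,.19),.12); print(n,"open",o,"->",arm.read_opening(),"force",f,arm.read_finger_force(),"t",arm.read_time())
def place(n,dx=0):
    _,_,z,ys=DRV[n]; q=down(BY)
    p=B0+Ro.from_euler('z',BY).as_matrix()[:2,:2]@[dx,ys]
    arm.movep((*p,.19),q); arm.line_to((*p,z+H+.012),.12); arm.line_to((*p,z+H+.001),.04)
    f=arm.read_ft_force(); arm.move_gripper(W); arm.pause(.2); arm.line_to((*p,.19),.12)
    print("placed",n,"f",np.round(f,1),"t",arm.read_time())
E
python3 - <<'E'
from h import *
pick("red"); cv2.imwrite("pics/p1.png",snapshot("wrist"))
E
```

```text
red open 0.11987349278760238 -> 0.12548505668856522 force 39.09672975540161 38.93349230289459 t 7.375
```

View pics/p1.png

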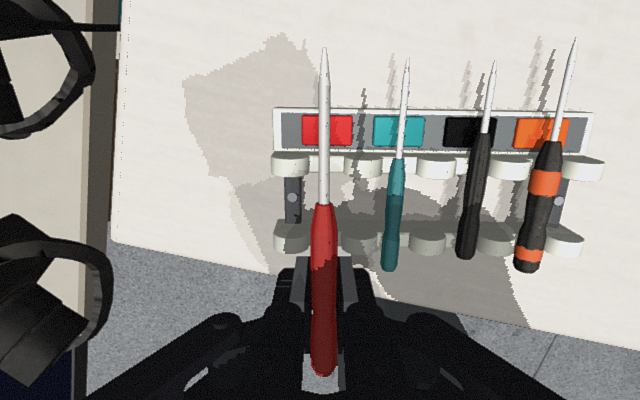

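The red driver is held along the tool axis, running from its tip at (324,48) to its handle end at (323,372). The other three haven't moved.

```bash
python3 - <<'E'
from h import *
place("red"); arm.movep((.525,-.17,.25),down(BY)); cv2.imwrite("pics/p2.png",snapshot("wrist")[90:280,150:490])
E
```

```text
placed red f [ 0.1 -0.4 -0.4] t 12.1167
```

View pics/p2.png

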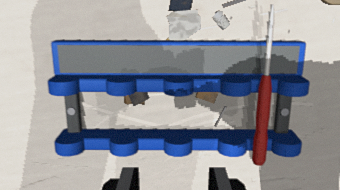

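Red lies in the rightmost blue slot, with its tip at (269,5) and handle end at (259,162), centred between the bumps. Now the other three.

```bash
python3 - <<'E'
from h import *
for n in ("teal","black","orange"):
    pick(n)
    if arm.read_opening()<.08: print("missed"); break
    place(n)
arm.movep((.525,-.17,.25),down(BY)); arm.pause(.3); c=pose_wrist()
import pickle; pickle.dump(c,open("c2.pkl","wb"))
i=snapshot("wrist"); cv2.imwrite("pics/p3.png",cv2.resize(i[80:280,180:460],None,fx=2.8,fy=2.8,interpolation=cv2.INTER_CUBIC))
cv2.imwrite("pics/top2.png",snapshot("top"))
E
```

```text
teal open 0.11833249251905574 -> 0.1207687302414604 force 39.13756191730499 38.937140107154846 t 16.6417
placed teal f [ 0.2 -0.5 -0.6] t 21.025
black open 0.1401984358959041 -> 0.13687428781744984 force 39.08601701259613 38.933449387550354 t 24.8917
placed black f [ 0.8  0.1 -1. ] t 28.9333
orange open 0.16784151175556616 -> 0.1709375107991841 force 39.34980784775689 39.01184722781181 t 32.4583
placed orange f [-0.4 -0.  -1.8] t 36.1417
```

View pics/p3.png

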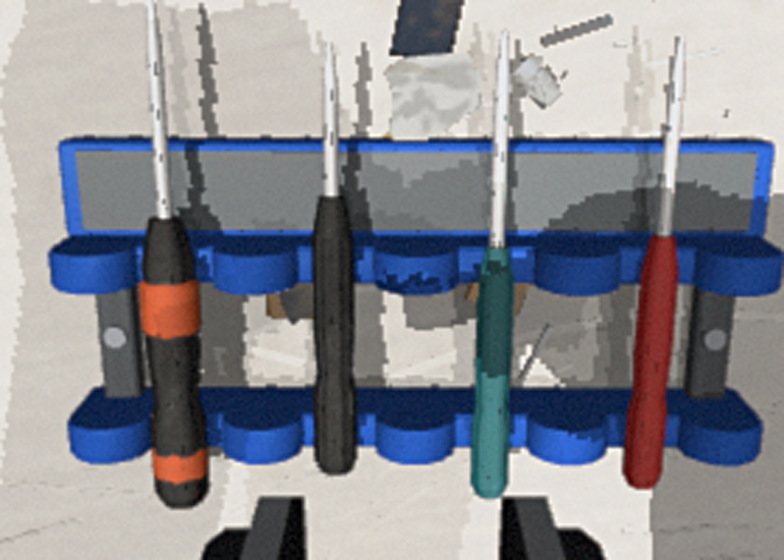

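All four lie in their slots in the order orange, black, teal, red. I'll check this numerically against the limits before handing in.

```bash
python3 - <<'E'
from h import *
import pickle
c=pickle.load(open("c2.pkl","rb")); M=Ro.from_euler('z',-BY).as_matrix()[:2,:2]
for n,t,e,l in [("orange",(152,-2),(181,507),.150),("black",(329,45),(336,473),.128),("teal",(504,32),(489,497),.140),("red",(680,38),(642,488),.135)]:
    z=DRV[n][2]; T,E=[M@(px2w(c,(180+p[0]/2.8,80+p[1]/2.8),z)[:2]-B0) for p in (t,e)]; v=T-E
    print(n,"mid",((T+E)/2).round(4),"slot y",-(-DRV[n][3]),"ang",round(np.arctan2(v[1],v[0]),3),"dlen",round(np.linalg.norm(v)-l,4))
a,b=cv2.imread("pics/top0.png"),cv2.imread("pics/top2.png"); s=np.s_[185:212,420:446]
print("lens px shift",cv2.phaseCorrelate(*[np.float32(cv2.cvtColor(k[s],6)) for k in(a,b)]),arm.read_time())
ticket.finish_job()
E
```

```text
orange mid [0.0267 0.0723] slot y 0.072 ang -0.018 dlen 0.0022
black mid [0.0262 0.0243] slot y 0.024 ang -0.005 dlen 0.0012
teal mid [ 0.0236 -0.0238] slot y -0.024 ang 0.0 dlen 0.0012
red mid [ 0.0245 -0.072 ] slot y -0.072 ang 0.002 dlen 0.0014
lens px shift ((0.5688804000663499, 0.5338103625103727), 0.9772563517011896) 37.0083
the job is handed in; nothing more can be done
```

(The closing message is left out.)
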